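# Pack the nesting cups and hold the gift caddy square in the corner

### The arm

A 6-joint arm with a two-finger parallel gripper is mounted at the origin on the work surface. World frame = base frame: x ahead of the robot, y to its left, z up, the work surface at z = 0. Lengths are in m, angles in rad, forces in N, time in s.
With the tool pointing down it reaches from about 0.3 to 0.75 m from the base axis. Payload 8.5 kg.
Tool frame: the origin (TCP) lies at the centre of the arm's flange, where the gripper is bolted on; the fingertips stand 173 mm ahead of it and the grasp point (between the pads) lies 155 mm ahead of it; z points along the fingers, y is the direction in which the jaws open and shut (so a half turn about z gives the same grasp; the last joint's range is limited). The gripper opens to 85 mm and grips with 20 to 120 N. Pads are 22 mm wide; open, the fingers measure 114 mm over their backs; the gripper's body (76 mm by 85 mm) begins 54 mm behind the grasp point. The pads swing forward as they close: fully open they stand 13 mm farther back than shut.
Start: joints at [-1.356, 0.381, 1.297, -0, 1.464, -0.215], TCP at [0.229, -0.5, 0.405] pointing down, gripper open.
Joint ranges: [-3.11, 3.11], [-0.89, 2.33], [0.22, 2.48], [-1.42, 4.56], [0.17, 2.85], [-2.88, 2.88]. Speed limits (rad/s): [2.39, 2.39, 3.14, 3.14, 3.14, 3.14].

### API

Orientations are given as a rotation vector (axis times angle).
In Python, from cell import arm, optics gives the robot as it stands.
- The arm moves only by the tool drive_tool, never from a script. Its arguments are lists of equal length, an entry for each row: "claw": the finger opening in cm, from 0 to 8.54; "travel": the shift along the tool's x, y, z in cm, a list of three; "yaw": the turn about the tool's z in rad. In form: {"claw": [claw, ...], "travel": [[tx, ty, tz], ...], "yaw": [yaw, ...]}. A call has 1 to 8 rows; each row is the pose to reach, as a shift and turn from the pose commanded when the call began, along the tool's axes at that moment; what a row does not reach only later rows make up. A row lasts 1/8 s, in which the tool goes at most 62.5 mm and 10.7 degrees, less where a joint would pass 70% of its speed; a pose out of reach is approached as far as the arm can. A call with a gripper value outside its range is refused whole. The fingers move at their own pace and stop on an object; "newtons" is the grip in N (left out, the last holds). Time passes only in rows, so rows that repeat a pose let the fingers close. It gives the time, the measured TCP pose, the force and the opening at its end, in the units of the state.
- arm.read_state(): the state, without advancing time (a new reading comes with each control period).
- optics.camera(name): name is "side" or "top" or "wrist"; returns a dict with "image" (384x512x3 uint8, red, green, blue), "z_map" (384x512 float32, m along the optical axis (not along the pixel's ray), 0 where there is no reading), "camera_matrix" (3x3 intrinsics, pixels), "cam_to_world" (4x4, takes a point from camera to world coordinates). Camera axes: x right, y down, z forward; pixel columns grow to the right and rows downward; lengths in m; the calibration is good to about 2 mm. A picture is of the moment at which its call begins.
- arm.sign_off(): hands the job in, once; it reports no verdict.
Trained networks look in a picture, given as the dict that the camera call returned (one of the last four; its "shot" number tells which), for a name from the list of things; names that differ only in an ending like _2 or _b are one class to them, and where a whole thing is asked for, a point or a joint stands for the part that bears it (a point fixed in the world has none). Each returns a list of dicts, best first, with "score" (0 to 1); they miss things now and then, are a little off and sometimes report something else, mostly with a low value. They report only what shows in the picture. A call takes as long as a camera call. They do not tell look-alikes from the thing itself.
- optics.silhouettes(picture, target): "pixels" (384x512 bool, what is visible of it) and "xy" ([column, row] in pixels, amid what is visible of it).
- optics.pinpoint(picture, target): "xy" ([column, row] in pixels: a listed point, or the origin of a listed thing).
The state is a dict: "time": time; "joint_positions": joint angles; "dq": joint speeds; "tau": joint torques, N m; "tcp_pos": TCP position; "tcp_rot": TCP orientation; "contact_force": force on the tool from outside, world axes, zero at the start; "wrist_torque": the same for the moment, N m; "gripper_width": opening from 0.0 (shut) to 1.0 (fully open).
Only numpy, scipy, OpenCV 4.12 (cv2) and the standard library are available. Lean on these libraries where they do the work, as an engineer would, in place of code of your own. Each camera call takes 0.05 s, during which the arm holds its last target. There are 200 camera calls.

### The job

Pack the gift set: put the medium brass cup upright into the large copper cup that stands in the wooden caddy and let go of it, then put the small steel cup upright into the medium one. Then take the caddy by its raised grip board, bring the loaded caddy flat on the table into the corner of the green fences so that its end and its side lie flush against both, and finish while still gripping it and pressing it firmly against both fences at once. Do not tip over any cup, and leave the other wares where they are.

Things in the scene. Friction and masses are not known exactly. Their poses are not given: they have to be found in the camera images.
- large_cup_mid (a point): large copper cup, straight wall, outside 76 mm across, 40 mm high, wall 3 mm, floor 4 mm, 0.12 kg, standing in the caddy's pocket with 1 mm of play each side. The point is on its axis half-way up (20 mm above its underside); z up along the cup
- medium_cup_mid (a point): medium brass cup, 68 mm high, outside 60 mm across from 30 mm height to the rim, 48 mm at the foot, wall 3 mm, floor 4 mm, 0.1 kg. On the table; may swap places with the small cup. Point: on its axis half-way up (34 mm above its underside), z up. Nested, it stands 32 mm proud of the large rim (the room for fingers round it) and its point is 18 mm above the large cup's point
- small_cup_mid (a point): small steel cup on the table, 94 mm high, outside 42 mm across from 25 mm height to the rim, 32 mm at the foot, wall 3 mm, floor 4 mm, 0.08 kg. Point: on its axis half-way up (47 mm above its underside), z up. Nested, it stands 30 mm proud of the medium rim and its point is 17 mm above the medium cup's point
- caddy_grip (a point): middle of the caddy's dark grip board, 55 mm above its underside. The board stands at the caddy's -x end (towards the robot), 14 mm thick along x, 64 mm wide along y, top 75 mm up. Axes are the caddy's: x from the board to the cup pocket, y across, z up. From this point the far end face is 143 mm ahead in x, the sides 45 mm either way in y, the large cup's axis 98 mm ahead
- caddy_corner (a point): the caddy's corner that goes into the fence corner: bottom of the far (+x) end, +y side; the caddy's axes
- square_corner (a point): inner corner of the two fixed, rigid green fences with white facing strips at table height (the point where their faces would meet; a brass block behind it). x points through the far fence, y through the side fence. The caddy is home when its corner (point caddy_corner) meets this point and its axes are parallel to these; it starts roughly 35 to 100 mm short of both, turned up to 0.2 rad
- caddy: loose wooden gift caddy on the table, 150 mm long (x) by 90 mm wide (y), floor 6 mm thick, walls 36 mm high, about 0.35 kg empty, underside smooth (friction about 0.2); origin at the centre of its underside, the pocket with the large cup 30 mm ahead in x
- far_fence: fence that stops the caddy's far (+x) end face: from 5 to 150 mm from the corner along -y, 20 mm thick, 40 mm high; origin and axes as square_corner. Both fences have slick white facing strips (friction about 0.12). Sliding the loaded caddy on the table alone takes 1 to 3 N, so press with clearly more (10 to 15 N) towards each fence
- side_fence: fence that stops the caddy's +y side face: from 5 to 170 mm from the corner along -x, 20 mm thick, 40 mm high; origin and axes as square_corner
- tape: bystander, leave alone: yellow roll of tape, ring 84 mm across, 24 mm high, lying flat on the left; origin at the centre of its underside
- ring_cone: bystander, leave alone: wooden ring cone, base 56 mm across, 87 mm high, on the right; origin at the centre of its underside
- gift_box: bystander, leave alone: closed blue gift box 70 x 55 x 30 mm; origin at the centre of its underside
- bead_jar: bystander, leave alone: amber bead jar with a brass cap, 60 mm across, 85 mm high, on the left; origin at the centre of its underside
- bangle_bar: bystander, leave alone: dark bangle bar carrying bracelets, 60 x 160 mm, 65 mm high, on the left; origin at the centre of its underside
- polish_block: bystander, leave alone: cork polishing block 80 x 45 x 32 mm, on the right; origin at the centre of its underside
- medium_cup: the medium cup, origin at the centre of its underside
Things that resemble listed ones, but are neither listed nor needed, are in the scene too. There is more than one size of the part that bears small_cup_mid; the job needs the smaller. Leave any blue look-alike of the caddy alone.

How it is judged:
On the way, in this order (a step that is already met when the one before it is completed fails the run):
1. medium cup stands in the large cup, let go (horizontal distance between medium_cup_mid and large_cup_mid below 0.009 m and z of medium_cup_mid in the frame of large_cup_mid between 0.013 and 0.023 m and angle between medium_cup_mid's own z axis and vertical below 0.12 rad and contact force between the fingers and medium_cup below 0.2 N), for 0.2 s.
2. small cup stands in the medium cup, which still stands in the large one (horizontal distance between medium_cup_mid and large_cup_mid below 0.009 m and z of medium_cup_mid in the frame of large_cup_mid between 0.013 and 0.023 m and angle between each of medium_cup_mid, small_cup_mid's own z axis and vertical below 0.12 rad and horizontal distance between small_cup_mid and medium_cup_mid below 0.01 m and z of small_cup_mid in the frame of medium_cup_mid between 0.012 and 0.022 m), for 0.2 s.
At the end, for the whole second after the job is handed in: Small cup upright on the medium cup's floor, medium on the large one's, large in the caddy's pocket; caddy flat, at rest, its corner within 7 mm of the fence corner, parallel within 0.05 rad; held by the fingers and pressing each fence with over 2 N through the last second (all of step 2 and z of large_cup_mid in the frame of caddy below 0.03 m and angle between large_cup_mid's own z axis and vertical below 0.1 rad and x of large_cup_mid in the frame of caddy between 0.02 and 0.04 m and contact force between caddy and far_fence above 2 N and contact force between caddy and side_fence above 2 N and contact force between the fingers and caddy above 2 N and distance between caddy_corner and square_corner below 0.007 m and angle between the x axis of caddy_corner and the x axis of square_corner, either way round below 0.05 rad and angle between caddy_corner's own z axis and vertical below 0.05 rad and linear speed of caddy below 0.02 m/s); the arm keeps its last pose, push and grip.
It fails at once if other wares disturbed (moved over 30 mm) (distance of any of tape, ring_cone, gift_box, bead_jar, bangle_bar, polish_block from where it was at the start of the episode above 0.03 m).
It fails at once if a cup tipped over (angle between any of large_cup_mid, medium_cup_mid, small_cup_mid's own z axis and vertical above 0.7 rad).
It also fails if it takes over 72 s, if anything falls off the work surface, if the arm or the gripper's body presses on something with over 40 N, if the wrist force passes 120 N, or if a joint passes its speed limit or range.

## Working session

There is one attempt and no reset: what is moved stays moved. The work goes in short steps, Python scripts to look and compute and a tool call to move; the robot and the scene stay as the last step left them, time stands still between calls to the robot, and variables do not carry over. Pictures are saved under pics/ and viewed, about 8 in all and at most 12, crops included, and the job is handed in when it is done.

Besides the shell and the picture viewer there is one more tool, called after "Request:" as name([rows], argument=value, ...), one row to a line, values as JSON. drive_tool: Moves the arm, as the interface text tells. Its arguments: {"type":"object","properties":{"claw":{"type":"array","items":{"type":"number"}},"travel":{"type":"array","items":{"type":"array","items":{"type":"number"}}},"yaw":{"type":"array","items":{"type":"number"}},"newtons":{"type":"number"}},"required":["claw","travel","yaw"]}

```bash
mkdir -p pics
cat > h.py <<'E'
import numpy as np, cv2
from scipy.spatial.transform import Rotation as R
from cell import arm, optics
def world(p, xy, z=None):
    "pixel -> world, by depth map (median 3x3) or on plane z"
    u,v=xy; K=p["camera_matrix"]; T=np.array(p["cam_to_world"])
    ray=np.linalg.inv(K)@[u,v,1]
    if z is None:
        a=p["z_map"][int(v)-1:int(v)+2,int(u)-1:int(u)+2]; d=np.median(a[a>0]) if (a>0).any() else np.nan
    else:
        d=(z-T[2,3])/(T[:3,:3]@ray)[2]
    return T[:3,:3]@(ray*d)+T[:3,3]
def cloud(p):
    K=p["camera_matrix"]; T=np.array(p["cam_to_world"]); z=p["z_map"]
    v,u=np.indices(z.shape); r=np.stack([u,v,np.ones_like(u)],-1)@np.linalg.inv(K).T
    return (r*z[...,None])@T[:3,:3].T+T[:3,3]
def save(p,n,crop=None,s=1):
    im=p["image"][...,::-1]
    if crop: im=im[crop[1]:crop[3],crop[0]:crop[2]]
    cv2.imwrite(f"pics/{n}.png",cv2.resize(im,None,fx=s,fy=s))
def tool(pw):
    "world point -> shift in tool axes (cm) from the TCP"
    s=arm.read_state(); return 100*R.from_rotvec(s["tcp_rot"]).inv().apply(np.array(pw)-s["tcp_pos"])
E
python3 - <<'E'
from h import *
s=arm.read_state(); print(s["time"],s["tcp_pos"],s["tcp_rot"],s["gripper_width"])
print(R.from_rotvec(s["tcp_rot"]).as_matrix().round(3))
zs=dict(large_cup_mid=.026,medium_cup_mid=.034,small_cup_mid=.047,caddy_grip=.055,caddy_corner=0,square_corner=0)
for n in("top","side"):
    p=optics.camera(n); save(p,n+"0",s=1.5)
    for k,z in zs.items():
        for d in optics.pinpoint(p,k)[:4]: print(n,k,round(d["score"],2),np.round(d["xy"]),world(p,d["xy"],z).round(3))
E
```

```text
0.0 [ 0.22917468 -0.49992343  0.40408053] [-3.06779820e+00 -6.69608005e-01  7.32609144e-06] 1.0029458350121623
[[ 0.909  0.417 -0.   ]
 [ 0.417 -0.909  0.002]
 [ 0.    -0.002 -1.   ]]
top large_cup_mid 0.78 [199. 194.] [0.569 0.145 0.026]
top medium_cup_mid 0.94 [352. 242.] [ 0.433 -0.298  0.034]
top medium_cup_mid 0.28 [144. 253.] [0.4   0.295 0.034]
top small_cup_mid 0.68 [360. 178.] [ 0.617 -0.324  0.047]
top small_cup_mid 0.65 [108. 216.] [0.502 0.401 0.047]
top small_cup_mid 0.61 [322. 180.] [ 0.609 -0.215  0.047]
top caddy_grip 0.81 [242. 204.] [0.538 0.018 0.055]
top caddy_grip 0.69 [204. 227.] [0.473 0.125 0.055]
top caddy_grip 0.58 [399. 207.] [ 0.53  -0.431  0.055]
top caddy_corner 0.84 [274. 170.] [ 0.648 -0.076  0.   ]
top caddy_corner 0.66 [187. 178.] [ 0.624  0.184 -0.   ]
top square_corner 0.91 [166. 162.] [0.672 0.249 0.   ]
top square_corner 0.36 [108. 213.] [ 0.516  0.416 -0.   ]
side large_cup_mid 0.82 [227. 226.] [0.558 0.14  0.026]
side small_cup_mid 0.67 [283. 181.] [ 0.591 -0.186  0.047]
side small_cup_mid 0.67 [303. 161.] [ 0.64  -0.372  0.047]
side small_cup_mid 0.58 [228. 224.] [0.542 0.153 0.047]
side caddy_grip 0.83 [248. 228.] [0.469 0.135 0.055]
side caddy_grip 0.7 [257. 205.] [0.54  0.015 0.055]
side caddy_corner 0.69 [249. 195.] [ 0.67  -0.082 -0.   ]
side caddy_corner 0.57 [208. 231.] [0.607 0.179 0.   ]
side square_corner 0.91 [181. 230.] [0.679 0.239 0.   ]
```

View pics/top0.png

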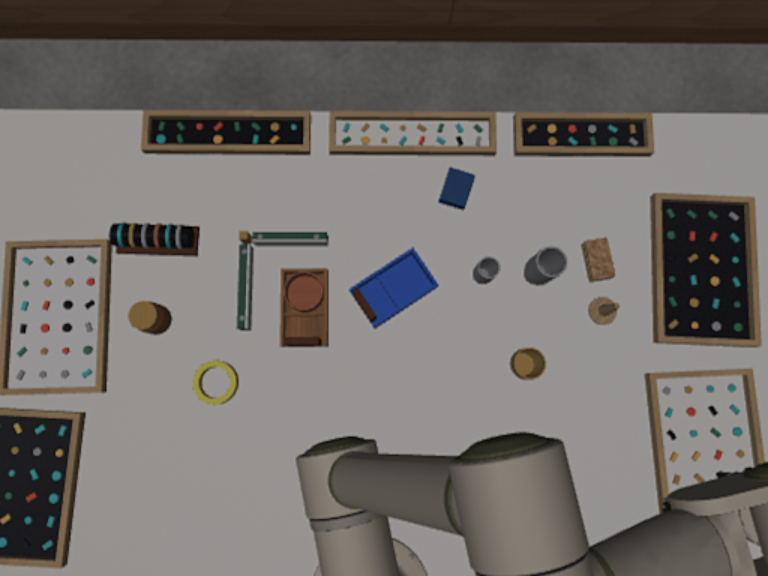

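View pics/side0.png

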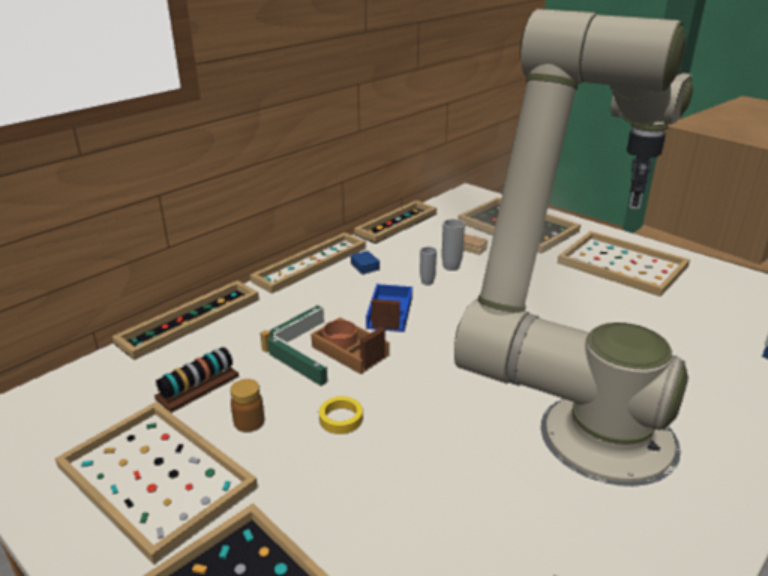

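The top view shows the medium brass cup at about px (352,242) and the small steel cup at (322,180), with the larger steel decoy at (360,178). The wooden caddy is at (203,205) and the fence corner at (166,162). I'm heading above the medium cup.

Request:
drive_tool([
  [27,-10,8],
  [27,-10,8],
  [27,-10,8],
  [27,-10,8],
  [27,-10,8],
  [27,-10,8],
  [27,-10,8],
  [27,-10,8],
], claw=[8.5,8.5,8.5,8.5,8.5,8.5,8.5,8.5], yaw=[0,0,0,0,0,0,0,0])

```text
time: 1.7
tcp_pos: [0.4323, -0.2975, 0.3251]
tcp_rot: [3.069, 0.667, 0.0]
contact_force: [0.7, -0.0, -0.2]
gripper_width: 0.996
```

Run:
```python
from h import *
p=optics.camera("wrist"); save(p,"w1")
s=arm.read_state(); print(s["tcp_pos"]); T=np.array(p["cam_to_world"]); print("cam in tool",tool(T[:3,3]), (R.from_rotvec(s["tcp_rot"]).inv().as_matrix()@T[:3,:3]).round(2))
for d in optics.pinpoint(p,"medium_cup_mid")[:3]: print(d["score"],d["xy"],world(p,d["xy"],.034))
C=cloud(p)
for d in optics.silhouettes(p,"medium_cup_mid")[:2]:
    P=C[d["pixels"]]; P=P[p["z_map"][d["pixels"]]>0]; top=np.percentile(P[:,2],98); q=P[abs(P[:,2]-top)<.004][:,:2].astype(np.float32)
    print(d["score"],d["xy"],top,len(q),cv2.minEnclosingCircle(q))
```

```text
[ 0.43234073 -0.2974589   0.32508458]
cam in tool [ 8.22246209 -0.06220294  2.97364358] [[ 0.   -0.95 -0.32]
 [ 1.    0.    0.  ]
 [-0.   -0.32  0.95]]
0.56 [251.5, 190.7] [ 0.43170709 -0.29339508  0.034     ]
0.65 [252.6, 199.8] 0.06972905678189475 809 ((0.43053334951400757, -0.29354941844940186), 0.030068514868617058)
```

View pics/w1.png

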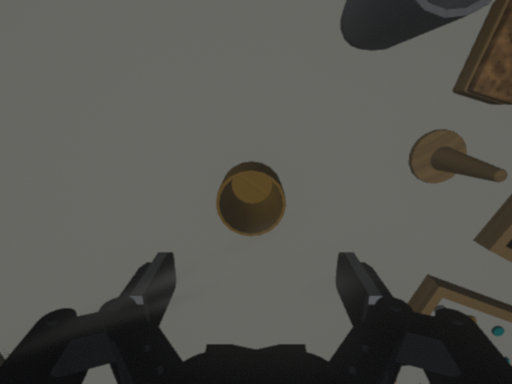

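The brass cup's rim is at px (252,200), 60 mm across at z 0.070, as it should be. I'll descend and grip it.

Request:
drive_tool([
  [0,-0.4,5],
  [0,-0.4,11.2],
  [0,-0.4,11.2],
  [0,-0.4,11.2],
  [0,-0.4,11.2],
  [0,-0.4,11.2],
  [0,-0.4,11.2],
  [0,-0.4,11.2],
], claw=[8.5,8.5,8.5,5,5,5,5,5], yaw=[0,0,0,0,0,0,0,0], newtons=35)

```text
time: 2.85
tcp_pos: [0.4316, -0.2933, 0.2155]
tcp_rot: [3.065, 0.669, 0.004]
contact_force: [-1.5, 0.1, 5.5]
gripper_width: 0.671
```

Request:
drive_tool([
  [0,0,-4],
  [0,0,-10],
  [0,0,-13],
  [0,0,-13],
], claw=[5,5,5,5], yaw=[0,0,0,0])

```text
time: 3.35
tcp_pos: [0.4311, -0.2927, 0.3466]
tcp_rot: [3.063, 0.669, 0.006]
contact_force: [-0.4, 0.5, -2.2]
gripper_width: 0.672
```

Request:
drive_tool([
  [27.9,-28.6,-1.3],
  [27.9,-28.6,-1.3],
  [27.9,-28.6,-1.3],
  [27.9,-28.6,-1.3],
  [27.9,-28.6,-1.3],
  [27.9,-28.6,-1.3],
  [27.9,-28.6,-1.3],
  [27.9,-28.6,-1.3],
], claw=[5,5,5,5,5,5,5,5], yaw=[-1.14,-1.14,-1.14,-1.14,-1.14,-1.14,-1.14,-1.14])

```text
time: 4.35
tcp_pos: [0.5657, 0.0849, 0.3551]
tcp_rot: [-2.219, -2.223, 0.001]
contact_force: [0.1, 0.2, -1.0]
gripper_width: 0.667
```

```bash
cat > look.py <<'E'
from h import *
import sys
def circ(p,name,zt,r):
    "rim circle: points of the silhouette near height zt"
    C=cloud(p); out=[]
    for d in optics.silhouettes(p,name)[:4]:
        m=cv2.dilate(d["pixels"].astype(np.uint8),np.ones((5,5)))>0
        P=C[m&(p["z_map"]>0)&(abs(C[...,2]-zt)<.005)][:,:2].astype(np.float32)
        if len(P)>20:
            c,rr=cv2.minEnclosingCircle(P); print(name,round(d["score"],2),np.round(d["xy"]),len(P),np.round(c,4),round(rr,4))
def pins(p,zs):
    for k,z in zs.items():
        for d in optics.pinpoint(p,k)[:3]: print(k,round(d["score"],2),np.round(d["xy"]),world(p,d["xy"],z).round(4))
E
python3 - <<'E'
from look import *
s=arm.read_state(); print(s["time"],s["tcp_pos"],s["tcp_rot"])
p=optics.camera("wrist"); save(p,"w2",s=1.3)
circ(p,"large_cup_mid",.046,.038)
pins(p,dict(large_cup_mid=.026,caddy_grip=.055,caddy_corner=0,square_corner=0))
E
```

```text
4.35 [0.56565804 0.08485997 0.35512914] [-2.21905801e+00 -2.22286306e+00  8.62537486e-04]
large_cup_mid 0.93 [258. 137.] 863 [0.5678 0.1332] 0.0381
large_cup_mid 0.58 [196. 132.] 791 [0.5359 0.1402] 0.0708
large_cup_mid 0.83 [258. 139.] [0.5679 0.1313 0.026 ]
caddy_grip 0.93 [152. 144.] [0.4674 0.1301 0.055 ]
caddy_corner 0.98 [320. 293.] [ 0.6534 -0.0794  0.    ]
caddy_corner 0.87 [298.  91.] [0.6111 0.1787 0.    ]
caddy_corner 0.24 [154. 142.] [0.4496 0.1242 0.    ]
square_corner 0.56 [355.  24.] [0.6644 0.2422 0.    ]
```

View pics/w2.png

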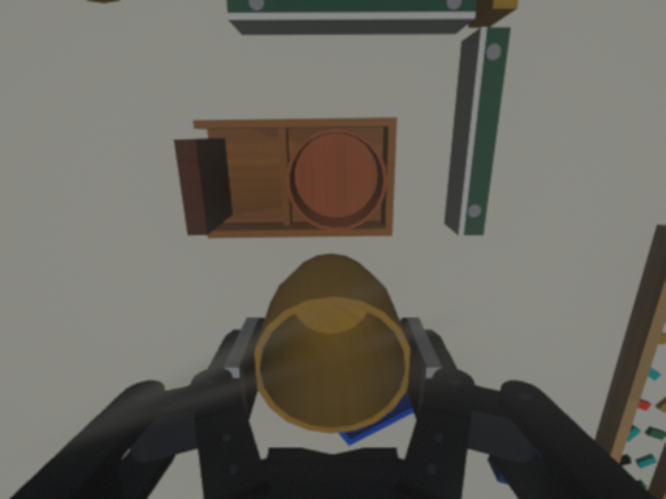

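The large cup's rim is centred at px (258,138) in the camera image. That gives (0.568, 0.133) with radius 38 mm, and the caddy is turned about 0.03 rad. I'll place the medium cup.

Request:
drive_tool([
  [4.9,0.2,0],
  [4.9,0.2,1],
  [4.9,0.2,5],
  [4.9,0.2,9],
  [4.9,0.2,11.5],
  [4.9,0.2,12.8],
  [4.9,0.2,12.8],
], claw=[5,5,5,5,5,5,5], yaw=[0,0,0,0,0,0,0])

```text
time: 5.52
tcp_pos: [0.5679, 0.1318, 0.2277]
tcp_rot: [-2.223, -2.219, 0.0]
contact_force: [0.3, -1.0, -0.6]
gripper_width: 0.666
```

Request:
drive_tool([
  [0.1,0,0.2],
  [0.1,0,0.3],
  [0.1,0,0.2],
  [0.1,0,0.2],
  [0.1,0,0.2],
  [0.1,0,0.2],
], claw=[5,5,8.5,8.5,8.5,8.5], yaw=[0,0,0,0,0,0])

```text
time: 6.28
tcp_pos: [0.5678, 0.1333, 0.2258]
tcp_rot: [2.222, 2.22, 0.0]
contact_force: [0.7, 0.1, -0.6]
gripper_width: 0.995
```

Request:
drive_tool([
  [0,0,-4],
  [0,0,-10],
  [-5,0,-15],
  [-5,0,-15],
  [-5,0,-15],
  [-5,0,-15],
], claw=[8.5,8.5,8.5,8.5,8.5,8.5], yaw=[0,0,0,0,0,0])

```text
time: 7.02
tcp_pos: [0.5676, 0.084, 0.3741]
tcp_rot: [-2.22, -2.219, 0.003]
contact_force: [0.7, 0.5, -0.2]
gripper_width: 0.996
```

Run:
```python
from look import *
s=arm.read_state(); print(s["time"],s["tcp_pos"],s["tcp_rot"])
p=optics.camera("wrist"); save(p,"w3",s=1.3)
circ(p,"large_cup_mid",.046,.038)
circ(p,"medium_cup_mid",.078,.03)
pins(p,dict(large_cup_mid=.026,medium_cup_mid=.044))
```

```text
7.025 [0.56764146 0.08401086 0.37409833] [-2.22005098 -2.21935501  0.00295003]
large_cup_mid 0.56 [268. 110.] 503 [0.5681 0.1334] 0.0378
medium_cup_mid 0.91 [258. 139.] 720 [0.567  0.1323] 0.0299
medium_cup_mid 0.74 [257. 135.] [0.5686 0.1339 0.044 ]
```

View pics/w3.png

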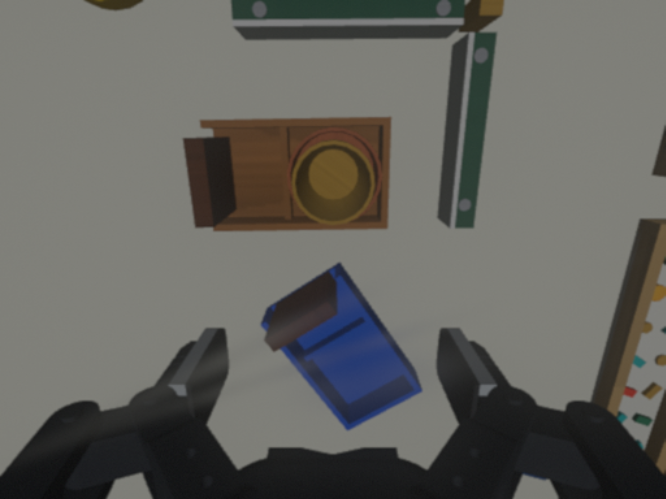

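The cups are nested: the medium rim at px (258,139) lies at z 0.078, within 1.5 mm of the large cup's axis. Next I go above the small cup.

Request:
drive_tool([
  [-33,3.7,0],
  [-33,3.7,0],
  [-33,3.7,0],
  [-33,3.7,0],
  [-33,3.7,0],
  [-33,3.7,0],
  [-33,3.7,0],
  [-33,3.7,0],
], claw=[8.5,8.5,8.5,8.5,8.5,8.5,8.5,8.5], yaw=[0,0,0,0,0,0,0,0])

```text
time: 8.28
tcp_pos: [0.6046, -0.2449, 0.3758]
tcp_rot: [-2.22, -2.222, -0.0]
contact_force: [0.1, -1.2, -0.2]
gripper_width: 0.997
```

Run:
```python
from look import *
s=arm.read_state(); print(s["time"],s["tcp_pos"],s["tcp_rot"])
p=optics.camera("wrist"); save(p,"w4")
circ(p,"small_cup_mid",.094,.021)
pins(p,dict(small_cup_mid=.047))
```

```text
8.275 [ 0.60455596 -0.24493167  0.37584838] [-2.22027648e+00 -2.22192032e+00 -4.46980335e-04]
small_cup_mid 0.93 [267. 272.] 504 [ 0.6106 -0.3211] 0.0285
small_cup_mid 0.75 [261. 162.] 540 [ 0.6062 -0.2162] 0.0209
small_cup_mid 0.96 [259. 158.] [ 0.6082 -0.2191  0.047 ]
small_cup_mid 0.57 [263. 255.] [ 0.6134 -0.3352  0.047 ]
```

View pics/w4.png

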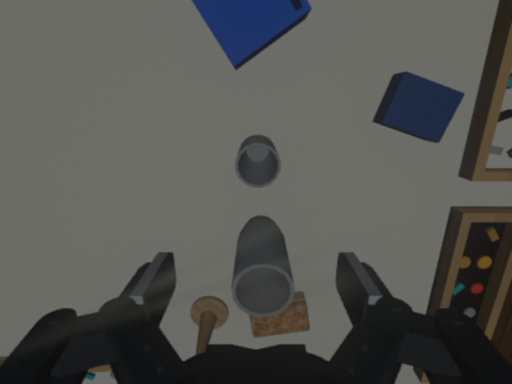

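The small cup is the upper one, at px (259,160), with its rim at (0.606,-0.216) and radius 21 mm. The decoy at (265,272) is larger.

Request:
drive_tool([
  [2.8,0.2,0],
  [2.8,0.2,6],
  [2.8,0.2,12],
  [2.8,0.2,13.2],
  [2.8,0.2,13.2],
  [2.8,0.2,13.2],
  [2.8,0.2,13.2],
  [2.8,0.2,13.2],
], claw=[8.5,8.5,8.5,8.5,3,3,3,3], yaw=[0,0,0,0,0,0,0,0], newtons=35)

```text
time: 9.43
tcp_pos: [0.6067, -0.2189, 0.2465]
tcp_rot: [2.219, 2.217, 0.002]
contact_force: [-0.5, 0.2, 6.4]
gripper_width: 0.474
```

Request:
drive_tool([
  [0,0,0],
  [0,0,-4],
  [0,0,-10],
  [0,0,-14],
  [0,0,-14],
], claw=[3,3,3,3,3], yaw=[0,0,0,0,0])

```text
time: 10.05
tcp_pos: [0.6061, -0.2185, 0.3887]
tcp_rot: [2.216, 2.214, 0.004]
contact_force: [0.4, 0.4, -1.5]
gripper_width: 0.472
```

Request:
drive_tool([
  [29,-3.9,0],
  [29,-3.9,0],
  [29,-3.9,0],
  [29,-3.9,0],
  [29,-3.9,0],
  [29,-3.9,0],
  [29,-3.9,0],
  [29,-3.9,0],
], claw=[3,3,3,3,3,3,3,3], yaw=[0,0,0,0,0,0,0,0])

```text
time: 11.05
tcp_pos: [0.5679, 0.0702, 0.3835]
tcp_rot: [-2.224, -2.218, 0.001]
contact_force: [0.2, 0.4, -0.3]
gripper_width: 0.472
```

Run:
```python
from look import *
s=arm.read_state(); print(s["time"],s["tcp_pos"],s["tcp_rot"])
p=optics.camera("wrist"); save(p,"w5")
circ(p,"medium_cup_mid",.078,.03)
z=s["tcp_pos"][2]-.2465+.094
circ(p,"small_cup_mid",z,.021); print(z)
pins(p,dict(small_cup_mid=z-.047,medium_cup_mid=.044))
```

```text
11.05 [0.56793708 0.07015271 0.38349551] [-2.22425162e+00 -2.21844452e+00  5.28935159e-04]
medium_cup_mid 0.95 [254. 124.] 694 [0.567  0.1322] 0.0301
small_cup_mid 0.63 [256. 252.] 2232 [0.5679 0.0711] 0.0232
0.23099551050931608
small_cup_mid 0.75 [259. 233.] [0.57   0.0708 0.184 ]
small_cup_mid 0.16 [229. 124.] [0.5528 0.1409 0.184 ]
medium_cup_mid 0.85 [257. 123.] [0.5696 0.1321 0.044 ]
```

View pics/w5.png

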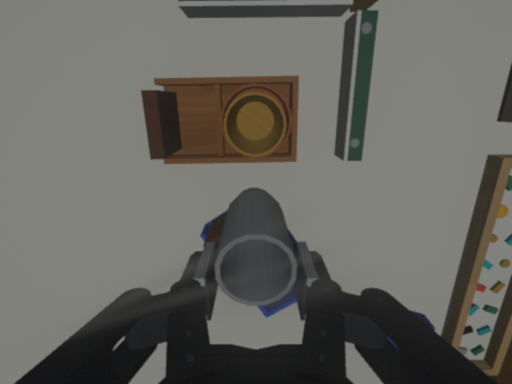

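The small cup is held upright at px (256,260), and the medium rim is at (254,124). Inserting it now.

Request:
drive_tool([
  [6.1,-0.1,0],
  [6.1,-0.1,0.5],
  [6.1,-0.1,2],
  [6.1,-0.1,6],
  [6.1,-0.1,9],
  [6.1,-0.1,11],
  [6.1,-0.1,12.2],
  [6.1,-0.1,12.2],
], claw=[3,3,3,3,3,3,3,3], yaw=[0,0,0,0,0,0,0,0])

```text
time: 12.3
tcp_pos: [0.5669, 0.1316, 0.2613]
tcp_rot: [-2.224, -2.219, 0.0]
contact_force: [1.1, 0.4, -0.9]
gripper_width: 0.475
```

Request:
drive_tool([
  [0,0,0.1],
  [0,0,0.2],
  [0,0,0.2],
  [0,0,0.2],
  [0,0,0.2],
  [0,0,0.2],
], claw=[3,3,8.5,8.5,8.5,8.5], yaw=[0,0,0,0,0,0])

```text
time: 13.05
tcp_pos: [0.5668, 0.1323, 0.2597]
tcp_rot: [-2.222, -2.22, 0.0]
contact_force: [-0.1, 0.4, -0.3]
gripper_width: 0.993
```

Request:
drive_tool([
  [0,0,-3],
  [0,0,-9],
  [0,-3,-12],
  [-6,-5,-12],
  [-6,-5,-12],
  [-6,-5,-12],
], claw=[8.5,8.5,8.5,8.5,8.5,8.5], yaw=[0,0,0,0,0,0])

```text
time: 13.8
tcp_pos: [0.5168, 0.0724, 0.3798]
tcp_rot: [-2.223, -2.22, -0.001]
contact_force: [0.8, 0.4, 0.0]
gripper_width: 0.997
```

Run:
```python
from look import *
s=arm.read_state(); print(s["time"],s["tcp_pos"],s["tcp_rot"])
p=optics.camera("wrist"); save(p,"w6",s=1.3)
circ(p,"medium_cup_mid",.078,.03)
circ(p,"small_cup_mid",.108,.021)
pins(p,dict(small_cup_mid=.061,medium_cup_mid=.044,large_cup_mid=.026,caddy_grip=.055,caddy_corner=0,square_corner=0))
C=cloud(p); im=cv2.cvtColor(p["image"],cv2.COLOR_RGB2HSV)
for d in optics.silhouettes(p,"caddy")[:3]:
    m=d["pixels"]&(p["z_map"]>0)
    print(d["score"],d["xy"],im[m].mean(0))
    for a,b in((.033,.039),(.071,.079)):
        q=C[m&(C[...,2]>a)&(C[...,2]<b)][:,:2].astype(np.float32)
        if len(q)>10: print(a,len(q),cv2.boxPoints(cv2.minAreaRect(q)).round(4).tolist())
for n in("far_fence","side_fence"):
    for d in optics.silhouettes(p,n)[:1]:
        m=d["pixels"]&(abs(C[...,2]-.04)<.004); q=C[m][:,:2].astype(np.float32)
        print(n,d["score"],len(q),cv2.boxPoints(cv2.minAreaRect(q)).round(4).tolist())
```

```text
13.8 [0.51684006 0.07239798 0.3797858 ] [-2.22323843e+00 -2.21958135e+00 -5.86149998e-04]
medium_cup_mid 0.67 [292. 138.] 673 [0.5671 0.1324] 0.0301
small_cup_mid 0.59 [316. 126.] 633 [0.5653 0.1352] 0.021
small_cup_mid 0.66 [308. 121.] [0.5689 0.1371 0.061 ]
caddy_grip 0.92 [208. 129.] [0.4683 0.1295 0.055 ]
caddy_grip 0.73 [275. 230.] [0.5386 0.0161 0.055 ]
caddy_corner 0.61 [338.  80.] [ 0.6112  0.1792 -0.    ]
caddy_corner 0.38 [310. 122.] [0.5819 0.1319 0.    ]
square_corner 0.76 [392.  16.] [0.6637 0.2421 0.    ]
0.73 [296.4, 251.6] [ 93.94176871 119.4537415   87.91278912]
0.033 1088 [[0.498199999332428, -0.0031999999191612005], [0.582099974155426, -0.12880000472068787], [0.6571000218391418, -0.07859999686479568], [0.573199987411499, 0.04699999839067459]]
0.071 818 [[0.508899986743927, 0.004100000020116568], [0.5171999931335449, -0.00839999970048666], [0.570900022983551, 0.02710000053048134], [0.5625, 0.03970000147819519]]
0.67 [247.1, 121.9] [ 12.97550521 118.98750765  76.5312921 ]
0.033 2138 [[0.4627000093460083, 0.17679999768733978], [0.46399998664855957, 0.08649999648332596], [0.6139000058174133, 0.08869999647140503], [0.612500011920929, 0.17900000512599945]]
0.071 1049 [[0.46230000257492065, 0.16359999775886536], [0.4636000096797943, 0.10010000318288803], [0.5960999727249146, 0.10279999673366547], [0.5947999954223633, 0.1662999987602234]]
far_fence 0.57 3297 [[0.6635000109672546, 0.23559999465942383], [0.6640999913215637, 0.09080000221729279], [0.6862000226974487, 0.0908999964594841], [0.685699999332428, 0.23569999635219574]]
side_fence 0.67 1520 [[0.4950000047683716, 0.23890000581741333], [0.6590999960899353, 0.2386000007390976], [0.6590999960899353, 0.24560000002384186], [0.4950999915599823, 0.24580000340938568]]
```

View pics/w6.png

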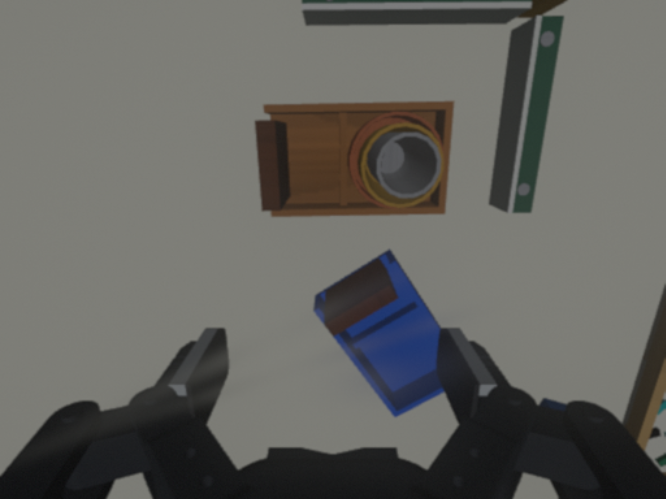

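All three cups are nested: the small rim at z 0.108 is within 3 mm of the medium's axis. The caddy's corner is at about (0.613,0.179) and the fence corner at about (0.664,0.239). Next I grip the board, at about px (208,129) in the camera image, (0.470,0.131).

Request:
drive_tool([
  [5.9,-4.7,0],
  [5.9,-4.7,0],
  [5.9,-4.7,5],
  [5.9,-4.7,10],
  [5.9,-4.7,14],
  [5.9,-4.7,16.7],
  [5.9,-4.7,16.9],
  [5.9,-4.7,16.9],
], claw=[4.5,4.5,4.5,4.5,4.5,4.5,4.5,4.5], yaw=[-0.015,-0.015,-0.015,-0.015,-0.015,-0.015,-0.015,-0.015])

```text
time: 15.4
tcp_pos: [0.4703, 0.1313, 0.2116]
tcp_rot: [2.205, 2.236, 0.002]
contact_force: [-0.7, 0.1, -0.3]
gripper_width: 0.527
```

Request:
drive_tool([
  [0,0,0],
  [0,0,0],
  [0,0,0],
  [0,0,0],
  [0,0,0],
], claw=[0.5,0.5,0.5,0.5,0.5], yaw=[0,0,0,0,0], newtons=70)

```text
time: 16.02
tcp_pos: [0.4699, 0.1315, 0.2118]
tcp_rot: [2.205, 2.236, 0.002]
contact_force: [-0.2, 0.4, 5.7]
gripper_width: 0.155
```

Request:
drive_tool([
  [0.4,0.3,-0.1],
  [1.2,0.9,-0.1],
  [2.1,1.6,-0.1],
  [3,2.4,-0.1],
  [3.9,3.2,-0.1],
  [4.7,3.9,-0.1],
  [5.3,4.4,-0.1],
  [5.5,4.6,-0.1],
], claw=[0.5,0.5,0.5,0.5,0.5,0.5,0.5,0.5], yaw=[0,0,0.005,0.01,0.015,0.015,0.015,0.015])

```text
time: 17.02
tcp_pos: [0.5152, 0.1874, 0.2118]
tcp_rot: [2.222, 2.221, -0.0]
contact_force: [-2.3, -2.9, 3.4]
gripper_width: 0.151
```

```bash
cat > fin.py <<'E'
from look import *
s=arm.read_state(); print(s["time"],s["tcp_pos"],s["tcp_rot"],s["contact_force"],s["wrist_torque"])
for n in("top","wrist"):
    p=optics.camera(n); print(n)
    circ(p,"medium_cup_mid",.078,.03); circ(p,"small_cup_mid",.108,.021)
    pins(p,dict(caddy_grip=.055,caddy_corner=0,square_corner=0))
    C=cloud(p)
    for k,z in(("caddy",.036),("far_fence",.04),("side_fence",.04)):
        for d in optics.silhouettes(p,k)[:2]:
            q=C[d["pixels"]&(abs(C[...,2]-z)<.004)][:,:2].astype(np.float32)
            if len(q)>10: print(k,len(q),cv2.boxPoints(cv2.minAreaRect(q)).round(3).tolist())
save(p,"wf_%d"%(s["time"]*100))
E
python3 fin.py
```

```text
17.025 [0.51521134 0.187403   0.21178627] [ 2.22215060e+00  2.22065999e+00 -3.57815174e-05] [-2.33219372 -2.9120481   3.35332807] [-0.32652577  0.29923495 -0.08704031]
top
small_cup_mid 0.96 [364. 178.] 47 [ 0.61   -0.3208] 0.0285
small_cup_mid 0.74 [179. 175.] 40 [0.6115 0.1906] 0.0204
caddy_grip 0.69 [244. 204.] [0.5365 0.0128 0.055 ]
caddy_grip 0.16 [401. 208.] [ 0.5292 -0.4364  0.055 ]
caddy_corner 0.93 [171. 166.] [0.6592 0.2353 0.    ]
caddy_corner 0.81 [275. 166.] [ 0.6619 -0.0798  0.    ]
square_corner 0.72 [172. 162.] [0.6713 0.232  0.    ]
square_corner 0.22 [103. 161.] [ 0.6734  0.4387 -0.    ]
caddy 248 [[0.49900001287460327, -0.0020000000949949026], [0.5809999704360962, -0.12700000405311584], [0.6570000052452087, -0.07800000160932541], [0.5740000009536743, 0.04800000041723251]]
caddy 166 [[0.5070000290870667, 0.23100000619888306], [0.5080000162124634, 0.1420000046491623], [0.6589999794960022, 0.14399999380111694], [0.6579999923706055, 0.2329999953508377]]
far_fence 292 [[0.6570000052452087, 0.23600000143051147], [0.6579999923706055, 0.09200000017881393], [0.6850000023841858, 0.09200000017881393], [0.6840000152587891, 0.23600000143051147]]
side_fence 116 [[0.6019999980926514, 0.26100000739097595], [0.6029999852180481, 0.23999999463558197], [0.6600000262260437, 0.2409999966621399], [0.6589999794960022, 0.2619999945163727]]
wrist
medium_cup_mid 0.27 [479. 309.] 1810 [0.6094 0.186 ] 0.0286
small_cup_mid 0.92 [480. 308.] 1968 [0.605  0.1895] 0.02
caddy_grip 0.68 [254. 275.] [0.5141 0.1843 0.055 ]
caddy_corner 0.95 [478. 164.] [0.6601 0.2313 0.    ]
square_corner 0.79 [490. 148.] [0.6655 0.242  0.    ]
side_fence 12470 [[0.4950000047683716, 0.25999999046325684], [0.4950000047683716, 0.23899999260902405], [0.6439999938011169, 0.23999999463558197], [0.6439999938011169, 0.26100000739097595]]
```

Request:
drive_tool([
  [0.2,0.2,0],
  [0.4,0.4,0],
  [0.6,0.5,0],
  [0.7,0.6,0],
  [0.8,0.7,0],
  [0.8,0.7,0],
], claw=[0.5,0.5,0.5,0.5,0.5,0.5], yaw=[0,0,0,0,0,0])

```text
time: 18.68
tcp_pos: [0.5219, 0.1947, 0.2118]
tcp_rot: [2.222, 2.221, -0.003]
contact_force: [-3.6, -7.2, 7.1]
gripper_width: 0.152
```

Request:
drive_tool([
  [0.05,0.1,0],
  [0.1,0.2,0],
  [0.1,0.2,0],
  [0.1,0.2,0],
], claw=[0.5,0.5,0.5,0.5], yaw=[0,0,0,0])

```text
time: 19.18
tcp_pos: [0.5229, 0.1951, 0.2119]
tcp_rot: [-2.221, -2.221, 0.009]
contact_force: [-11.3, -13.0, 12.6]
gripper_width: 0.154
```

Request:
drive_tool([
  [0,0.05,-0.05],
  [0,0.1,-0.05],
  [0,0.1,-0.05],
  [0,0.1,-0.05],
], claw=[0.5,0.5,0.5,0.5], yaw=[0,0,0,0])

```text
time: 19.68
tcp_pos: [0.5233, 0.1952, 0.2119]
tcp_rot: [-2.219, -2.22, 0.012]
contact_force: [-15.2, -13.5, 11.1]
gripper_width: 0.157
```

```bash
python3 fin.py; ls pics
```

```text
19.675 [0.52331581 0.19515297 0.21189785] [-2.219475   -2.22012076  0.01180831] [-15.23227342 -13.54227671  11.08459695] [-1.77044842  1.38834224  0.16144334]
top
caddy_grip 0.79 [242. 206.] [0.5322 0.0171 0.055 ]
caddy_grip 0.75 [181. 209.] [0.5217 0.192  0.055 ]
caddy_corner 0.66 [169. 164.] [0.665  0.2391 0.    ]
caddy_corner 0.64 [275. 165.] [ 0.6644 -0.0801  0.    ]
caddy_corner 0.17 [184. 179.] [ 0.6189  0.1928 -0.    ]
square_corner 0.62 [168. 164.] [0.6644 0.243  0.    ]
caddy 242 [[0.49799999594688416, -0.0020000000949949026], [0.5820000171661377, -0.12700000405311584], [0.6570000052452087, -0.07699999958276749], [0.5740000009536743, 0.04800000041723251]]
caddy 149 [[0.515999972820282, 0.2409999966621399], [0.515999972820282, 0.1509999930858612], [0.6650000214576721, 0.1509999930858612], [0.6639999747276306, 0.2409999966621399]]
far_fence 289 [[0.6620000004768372, 0.2329999953508377], [0.6629999876022339, 0.09200000017881393], [0.6850000023841858, 0.09200000017881393], [0.6840000152587891, 0.2329999953508377]]
far_fence 122 [[0.5139999985694885, 0.23899999260902405], [0.5159
[... 294 characters left out ...]
 ]
caddy_corner 0.67 [254. 271.] [0.5204 0.158  0.    ]
caddy 2965 [[0.5099999904632568, 0.23100000619888306], [0.6110000014305115, 0.14399999380111694], [0.6769999861717224, 0.2199999988079071], [0.5759999752044678, 0.30799999833106995]]
side_fence 12938 [[0.4950000047683716, 0.25999999046325684], [0.4950000047683716, 0.23800000548362732], [0.656000018119812, 0.23899999260902405], [0.656000018119812, 0.26100000739097595]]
side_fence 2595 [[0.5130000114440918, 0.15299999713897705], [0.6639999747276306, 0.14900000393390656], [0.6669999957084656, 0.23899999260902405], [0.5149999856948853, 0.24300000071525574]]
side0.png
top0.png
w1.png
w2.png
w3.png
w4.png
w5.png
w6.png
wf_1702.png
wf_1967.png
```

Run:
```python
from h import *
p=optics.camera("side"); save(p,"s2",(130,120,330,270),3)
a=cv2.imread("pics/s2.png"); b=cv2.imread("pics/wf_1967.png"); cv2.imwrite("pics/s3.png",np.hstack([cv2.resize(a,(400,300)),cv2.resize(b,(400,300))]))
print(arm.read_state()["contact_force"])
```

```text
[-15.77370205 -13.19797908  11.20892318]
```

View pics/s3.png

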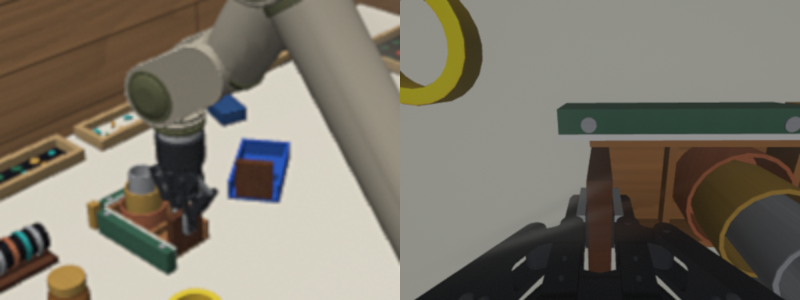

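The side view shows the three cups nested upright, with the caddy against both fences and the board gripped. The push is steady at about 16 N and 13 N, so I'm handing it in.

```bash
python3 -c "
from cell import arm
print(arm.sign_off()); s=arm.read_state(); print(s['time'],s['contact_force'],s['tcp_pos'])"
```

```text
the job is handed in; nothing more can be done
None
the job is handed in; nothing more can be done
```

The gift set is packed, and I handed the job in at about 20 s of the 72 s allowed. No verdict was reported.

**What I did:** I put the medium cup into the large one and let go, then put the small cup into the medium one. I gripped the caddy's board, slid the loaded caddy into the fence corner and kept pressing.

**Last checks:**
- **Fence corner:** The caddy's edges measured within about 2 mm of the fence faces and parallel to within about 0.01 rad. The learned corner points were about 4 mm apart in the top view.
- **Pressing force:** The wrist read steadily about 16 N towards the far fence and 13 N towards the side fence. That includes table friction of a few N. It also showed about 11 N of downward push on the caddy.
- **Cups:** All three looked upright and nested in the side view.
- **Other wares:** I never moved close to any of them and saw no disturbance, but I did not re-measure their positions.

**One disagreement:** The last wrist view put the small cup's rim about 6 to 7 mm from the medium cup's axis, up from about 3 mm right after placing. That view caught the cup near the image edge, so it is less reliable. It is still under the 10 mm limit.

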